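# Release the ratchet and fold the cast rest flat

## Robot

A 6-joint arm with a two-finger parallel gripper is mounted at the origin on a cart in front of the work surface, level with it; the furniture and walls round the work are solid. World frame = base frame: x ahead of the robot, y to its left, z up, the work surface at z = 0. Lengths are in m, angles in rad, forces in N, time in s.
With the tool pointing down it reaches from about 0.4 to 0.825 m from the base axis. Payload 7 kg.
Tool frame: the origin (TCP) lies midway between the tips of the shut fingers; the grasp point (between the pads) lies hold_point_z behind it (hold_point_z is the distance from the TCP to the grasp point, in m); z points along the fingers, y is the direction in which the jaws open and shut (so a half turn about z gives the same grasp; the last joint's range is limited). The gripper opens to 88 mm and grips with 3 to 60 N. Pads are 19 mm wide; open, the fingers measure 130 mm over their backs; the gripper's body (78 mm by 193 mm) begins 47 mm behind the grasp point.
Start: joints at [-1.051, 0.359, 0.012, 0, -1.224, -0.288], TCP at [0.155, -0.657, 0.227] pointing down, gripper open.
Joint ranges: [-3.07, 3.07], [-1.43, 2.12], [-1.02, 1.25], [-3.03, 1.67], [-3.05, -0], [-3.03, 3.03]. Speed limits (rad/s): [2.39, 2.39, 3.01, 3.14, 3.14, 3.14].

## Interface

Orientations are given as [roll, pitch, yaw] about the fixed x, y, z axes, in that order (R = Rz(yaw) Ry(pitch) Rx(roll)).
In Python, from station import * gives the robot as it stands. The module is installed in compiled form; this text tells all that it offers.
- The arm moves only by the tool arm_command, never from a script. Its arguments are lists of equal length, an entry for each row: "fingers": the closure, from -1 (fully open) to 1 (shut); "dp": the shift along the world's x, y, z in m, a list of three; "roll": the turn about the world's z in rad. In form: {"fingers": [fingers, ...], "dp": [[x, y, z], ...], "roll": [roll, ...]}. A call has 1 to 8 rows; each row shifts and turns the pose as measured when the row begins; what a row does not reach is not made up. A row lasts 1/10 s, in which the tool goes at most 50 mm and 8.59 degrees, less where a joint would pass 70% of its speed; a pose out of reach is approached as far as the arm can. A call is refused whole if a number of a shift passes 0.05 or a number of a turn 0.15, either way. A call with a gripper value outside its range is refused whole. The fingers move at their own pace and stop on an object; "newtons" is the grip in N (left out, the last holds). Time passes only in rows, so rows that do not move let the fingers close. It gives the time, the measured TCP pose, the force and the opening at its end, in the units of the state.
- get_state(): the state, without advancing time (a new reading comes with each control period).
- grab_frame(name): name is "scene" or "top" or "wrist"; returns the picture (400x640x3 uint8, blue, green, red); there is no depth.
- calibration(name): a dict with "fx", "fy", "cx", "cy" (pixels), "R" (3x3) and "t" (3): a world point X has camera coordinates R X + t; the wrist camera has in their place "hand_eye" (4x4, takes a point from camera to tool coordinates, whose origin is the TCP and whose axes are the flange's). Camera axes: x right, y down, z forward; pixel columns grow to the right and rows downward; lengths in m; the calibration is good to about 2 mm. A picture is of the moment at which its call begins: read the wrist's pose just before it. calibration takes no time and is no camera call.
- job_done(): hands the job in, once; it reports no verdict.
The state is a dict: "t": time; "q": joint angles; "qd": joint speeds; "joint_efforts": joint torques, N m; "eef_pos": TCP position; "ee_rot": TCP orientation; "force": force on the tool from outside, world axes, zero at the start; "moment": the same for the moment, N m; "width": finger opening in m.
Only numpy, scipy, OpenCV 4.12 (cv2) and the standard library are available. Lean on these libraries where they do the work, as an engineer would, in place of code of your own. Each camera call takes 0.05 s, during which the arm holds its last target.

## Task

Fold the tilting cast rest flat: first press down the tab of its ratchet pawl until the pawl snaps free and stays out of the teeth, then push the raised arm with the padded end down past all its teeth until it lies fully down on its stop. Do not crank the arm up to the top of its travel, leave the pawl free, and leave the casts and tools around it where they are.

Things in the scene. Friction and masses are not known exactly. Their poses are not given: they have to be found in the camera images.
- cast_rest: the fixture, bolted to the bench: grey base plate 96 x 270 x 12 mm with steel posts. Origin on the bench under the arm's axle; z up; +y points horizontally from the axle towards the arm's padded end, -y towards the pawl and its tab; x is parallel to the axle. The plate spans y -147 to +123 mm. Place and yaw vary.
- axle (a point): middle of the arm's axle, 60 mm above the bench, directly over the fixture's origin; the arm turns about the fixture's x axis through this point
- rest_arm (a joint): arm angle above level, rad: 0 = fully down on the rubber stop (pad top then 79 mm above the bench), about 0.6 to 0.88 at the start, 1.05 upper limit. 22 mm wide bar with a toothed wheel (radius 55 mm, teeth 0.18 rad apart) at the axle. With the pawl in it sinks at most one tooth, then locks. With the pawl free, friction keeps it where it is left; about 2 to 6 N on the pad moves it down.
- pad_top (a point): centre of the top face of the black rubber pad (60 mm across, 76 mm along the arm) at the arm's free end: 166 mm along the arm from the axle and 19 mm above the axle line, square to the arm; moves with the arm. Push here, following the arc about the axle.
- pawl (a joint): angle of the hook pawl, rad: 0 = fully in the teeth (up to 0.13 if resting on a tooth), 0.4 = fully out, its end stop. An over-centre spring snaps it back when let go below 0.2, and on to 0.4 beyond 0.2, where it stays. It clears the teeth from about 0.13. The hook, over the toothed wheel, rises as the tab goes down.
- tab_top (a point): centre of the top of the pawl's tab, a ribbed dark steel plate 38 mm (fixture x) by 42 mm (y) at the -y end of the fixture: 120 mm from the axle, 118 mm above the bench with the pawl fully in. Pressed straight down: 2 to 5 N, 10 mm to the snap point, 20 mm to the end stop. The pawl's axis, parallel to the axle, is 50 mm from here towards the axle and 12 mm lower.
- sanding_block: loose brown sanding block 62 x 100 x 34 mm beside the fixture, on the robot's side; origin under its centre. Leave alone.
- marker_pen: loose marker pen 16 x 136 x 16 mm, on the robot's side of the fixture; origin under its centre. Leave alone.
- stump_cast_b: loose plaster cylinder 67 mm across, 120 mm tall, beyond the fixture; origin under its centre. Leave alone.
- cork_pad: loose oval cork pad 60 x 75 x 10 mm, beyond the fixture; origin under its centre. Leave alone.
- screwdriver: loose screwdriver 212 mm long, to the right; origin under its middle. Leave alone.
- foot_cast_b: loose plaster foot 195 x 72 x 182 mm, to the right; origin under its centre. Leave alone.

How it is judged:
By the outcome, as a careful person would: the job done as asked, in the order asked, and still so for the second after the job is handed in, with the robot touching nothing.
It also fails if it takes over 40 s, if anything falls off the work surface, if the arm or the gripper's body presses on something with over 40 N, if the wrist force passes 120 N, or if a joint passes its speed limit or range.

## Working session

There is one attempt and no reset: what is moved stays moved. The work goes in short steps, Python scripts to look and compute and a tool call to move; the robot and the scene stay as the last step left them, time stands still between calls to the robot, and variables do not carry over. Pictures are saved under pics/ and viewed, and the job is handed in when it is done.

Besides the shell and the picture viewer there is one more tool, called after "Request:" as name(argument=value, ...) on one line, values as JSON. arm_command: Moves the arm, as the interface text tells. Its arguments: {"type":"object","properties":{"fingers":{"type":"array"},"dp":{"type":"array"},"roll":{"type":"array"},"newtons":{"type":"number"}},"required":["fingers","dp","roll"]}

```bash
mkdir -p pics; python3 - <<'E'
from station import *
import cv2
s=get_state();print({k:s[k] for k in("t","q","eef_pos","ee_rot","force","width")})
for n in("scene","top"):
    cv2.imwrite(f"pics/{n}0.png",grab_frame(n)); c=calibration(n); print(n,c)
E
```

```text
{'t': 0.0, 'q': array([-1.05093672e+00,  3.59383387e-01,  1.10481451e-02, -3.02559539e-04,
       -1.22409788e+00, -2.88099095e-01]), 'eef_pos': array([ 0.15488567, -0.65648823,  0.22562886]), 'ee_rot': array([ 3.13994250e+00, -1.92400733e-04, -2.90993502e+00]), 'force': array([ 0.15623672, -0.09935145, -0.06395292]), 'width': 0.08770885296075036}
scene {'fx': 514.4796963744512, 'fy': 514.4796963744512, 'cx': 320.3531288815167, 'cy': 200.32953689173226, 'R': array([[-0.86297759, -0.50512164, -0.01103715],
       [-0.30345975,  0.53566592, -0.78801916],
       [ 0.40395775, -0.67669354, -0.61555177]]), 't': array([0.46934715, 0.26874329, 1.17358427])}
top {'fx': 418.6790299626053, 'fy': 418.6790299626053, 'cx': 318.5611114610457, 'cy': 195.90223172202806, 'R': array([[-2.80925306e-02, -9.99605148e-01,  5.98484394e-04],
       [-9.95009878e-01,  2.79060326e-02, -9.57945517e-02],
       [ 9.57400257e-02, -3.28660926e-03, -9.95400947e-01]]), 't': array([-0.01122201,  0.58299434,  1.04105949])}
```

View pics/scene0.png

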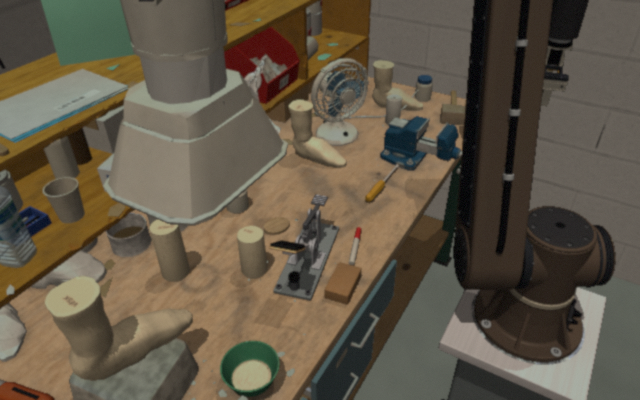

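View pics/top0.png

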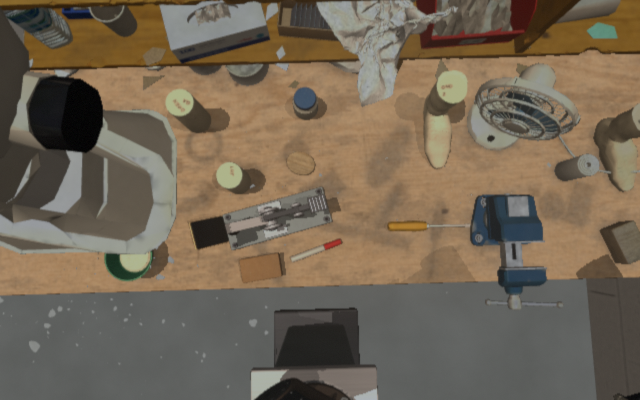

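The top view shows the fixture at about (275,217), with its pad at (209,232) on the left and its tab at (317,202) on the right. A hood hangs to the left of about x=175. I'll zoom in.

```bash
python3 - <<'E'
import cv2
a=cv2.imread("pics/top0.png")[160:290,170:360];cv2.imwrite("pics/topz.png",cv2.resize(a,None,fx=4,fy=4,interpolation=2))
a=cv2.imread("pics/scene0.png")[180:310,225:375];cv2.imwrite("pics/scz.png",cv2.resize(a,None,fx=4.6,fy=4.6,interpolation=2))
E
```

```text
(no output)
```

View pics/topz.png

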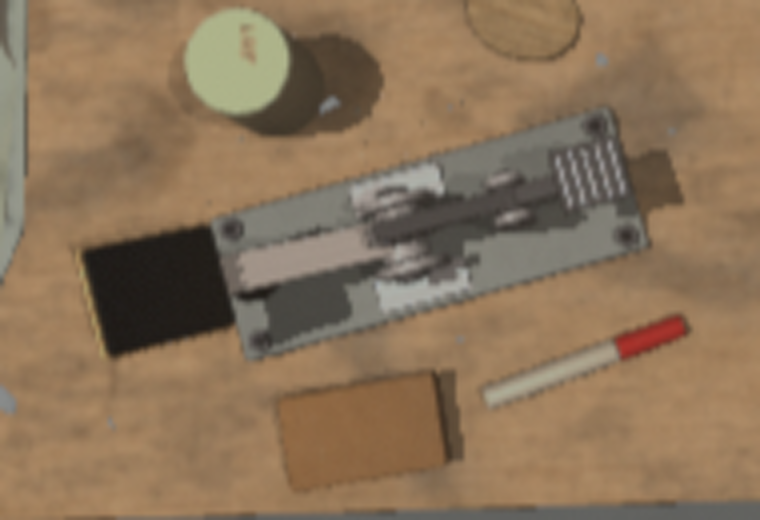

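View pics/scz.png

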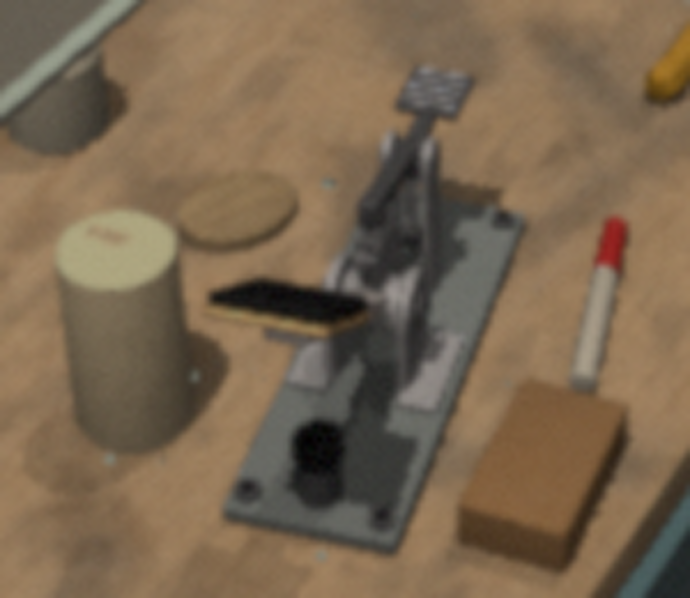

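```bash
cat > h.py <<'E'
import numpy as np
from station import *
def ray(n,uv):
    c=calibration(n);R=c["R"];o=-R.T@c["t"]
    d=R.T@np.array([(uv[0]-c["cx"])/c["fx"],(uv[1]-c["cy"])/c["fy"],1]);return o,d/np.linalg.norm(d)
def plane(n,uv,z):
    o,d=ray(n,uv);return o+d*(z-o[2])/d[2]
def tri(a,b):
    (o,d),(p,e)=a,b
    s=np.linalg.lstsq(np.c_[d,-e],p-o,rcond=None)[0]
    x,y=o+s[0]*d,p+s[1]*e;return (x+y)/2,np.linalg.norm(x-y)
def proj(n,X):
    c=calibration(n);p=c["R"]@X+c["t"];return c["fx"]*p[0]/p[2]+c["cx"],c["fy"]*p[1]/p[2]+c["cy"]
T=lambda u,v:(170+u/4-.375,160+v/4-.375)
S=lambda u,v:(225+u/4.6-.4,180+v/4.6-.4)
E
python3 - <<'E'
from h import *
P=[plane("top",T(*p),.012) for p in[(612,108),(648,244),(245,357),(212,220)]]
for p in P:print(p.round(4))
print([np.linalg.norm(P[i]-P[(i+1)%4]).round(4) for i in range(4)])
Q=[plane("scene",S(*p),.012) for p in[(524,215),(395,550),(225,515)]]
print("scene near-right, near-left, far-left");[print(q.round(4)) for q in Q]
yv=((P[2]-P[1])+(P[3]-P[0]));yv/=np.linalg.norm(yv);xv=np.array([yv[1],-yv[0],0])
c=sum(P)/4; o=c+yv*.012; o[2]=0
print("yaxis",yv.round(4),"yaw",np.arctan2(-yv[0],yv[1]),"origin",o.round(4))
tab=o-yv*.12+[0,0,.118]
print("tab",tab.round(4),proj("top",tab),proj("scene",tab))
for uv in[T(590,174)]:print("tab by plane",plane("top",uv,.118).round(4))
print("tab tri",tri(ray("top",T(590,174)),ray("scene",S(435,92))))
pc=np.mean([(82,250),(210,225),(240,325),(107,357)],axis=0)
sc=np.mean([(213,295),(262,280),(368,308),(325,325)],axis=0)
x,e=tri(ray("top",T(*pc)),ray("scene",S(*sc)));print("pad tri",x.round(4),e, (x-o)@yv, (x-o)[:2]@xv[:2])
for a in np.arange(.5,1.01,.1):
    y=.166*np.cos(a)-.019*np.sin(a);z=.06+.166*np.sin(a)+.019*np.cos(a)
    X=o+yv*y+[0,0,z];print(round(a,2),X.round(3),np.round(proj("top",X),1),np.round(proj("scene",X),1))
print("meas",T(*pc),S(*sc))
# hood edge
E
```

```text
[ 0.6079 -0.0389  0.012 ]
[ 0.5191 -0.0595  0.012 ]
[0.4541 0.2006 0.012 ]
[0.5424 0.2212 0.012 ]
[np.float64(0.0912), np.float64(0.2681), np.float64(0.0907), np.float64(0.2682)]
scene near-right, near-left, far-left
[ 0.519  -0.0566  0.012 ]
[0.4506 0.205  0.012 ]
[0.5396 0.2286 0.012 ]
yaxis [-0.2433  0.97    0.    ] yaw 0.2457344408650734 origin [0.5279 0.0925 0.    ]
tab [ 0.5571 -0.0239  0.118 ] (np.float64(317.3116772653258), np.float64(203.04530037421736)) (np.float64(320.09263196114443), np.float64(197.98687344690345))
tab by plane [ 0.557  -0.0235  0.118 ]
tab tri (array([ 0.55828623, -0.02297338,  0.11275435]), np.float64(0.002054720773584583))
pad tri [0.4969 0.2144 0.1708] 0.0017789418796669244 0.12583331942921555 -0.00048672211071757593
0.5 [0.495 0.225 0.156] [206.3 232.8] [287.  253.4]
0.6 [0.497 0.215 0.169] [209.3 231.4] [288.2 245.9]
0.7 [0.5   0.204 0.181] [213.  229.9] [289.7 238.3]
0.8 [0.503 0.191 0.192] [217.5 228.2] [291.3 230.9]
0.9 [0.506 0.178 0.202] [222.7 226.4] [293.1 223.7]
1.0 [0.51  0.164 0.21 ] [228.5 224.4] [295.1 216.8]
meas (np.float64(209.5625), np.float64(231.9375)) (np.float64(288.07826086956527), np.float64(245.2521739130435))
```

```bash
python3 - <<'E'
from h import *
for a,b in[((160,248),(287,150)),((175,150),(190,217)),((175,215),(287,150)),((175,120),(190,217))]:
    print("hood",tri(ray("top",a),ray("scene",b)))
for n,uv in(("vise",(545,200)),("viseleft",(475,200)),("handle",(488,303))):print(n,plane("top",uv,.1).round(3),plane("top",uv,.2).round(3))
print("vise top tri",tri(ray("top",(518,205)),ray("scene",(408,122))))
print(proj("top",np.array([.155,-.657,.226])),[k for k in get_state()])
E
```

```text
hood (array([0.47205244, 0.2269062 , 0.43020428]), np.float64(0.00792823351812011))
hood (array([0.68470151, 0.28437022, 0.21946952]), np.float64(0.033670717578058076))
hood (array([0.50965498, 0.20212694, 0.4084005 ]), np.float64(0.02602552693611306))
hood (array([0.73149415, 0.27467547, 0.20198325]), np.float64(0.01887234278683939))
vise [ 0.551 -0.566  0.1  ] [ 0.544 -0.511  0.2  ]
viseleft [ 0.555 -0.399  0.1  ] [ 0.548 -0.361  0.2  ]
handle [ 0.315 -0.414  0.1  ] [ 0.331 -0.375  0.2  ]
vise top tri (array([ 0.52615309, -0.49963252,  0.11651779]), np.float64(0.029901069842340394))
(np.float64(640.8505467290648), np.float64(391.28827201004094)) ['t', 'q', 'qd', 'joint_efforts', 'eef_pos', 'ee_rot', 'force', 'moment', 'width']
```

Request:
arm_command(fingers=[1,1,1,1], dp=[[0,0,0.05],[0,0,0.05],[0,0.03,0.02],[0,0.05,0]], roll=[0,0,0,0])

```text
t: 0.5
eef_pos: [0.1541, -0.576, 0.3419]
ee_rot: [3.128, -0.003, -2.913]
force: [0.4, 0.4, -0.4]
width: 0.0609
```

```bash
python3 - <<'E'
import cv2
a=cv2.imread("pics/top0.png")[60:270,0:190];cv2.imwrite("pics/th.png",cv2.resize(a,None,fx=2.8,fy=2.8,interpolation=2))
a=cv2.imread("pics/scene0.png")[0:225,95:295];cv2.imwrite("pics/sh.png",cv2.resize(a,None,fx=2.6,fy=2.6,interpolation=2))
E
```

```text
(no output)
```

View pics/th.png

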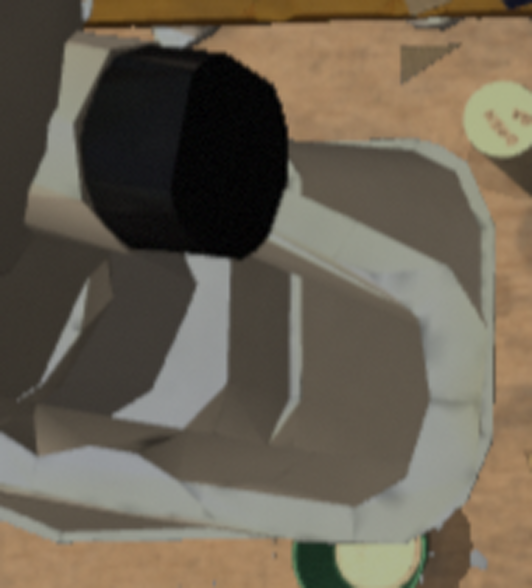

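View pics/sh.png

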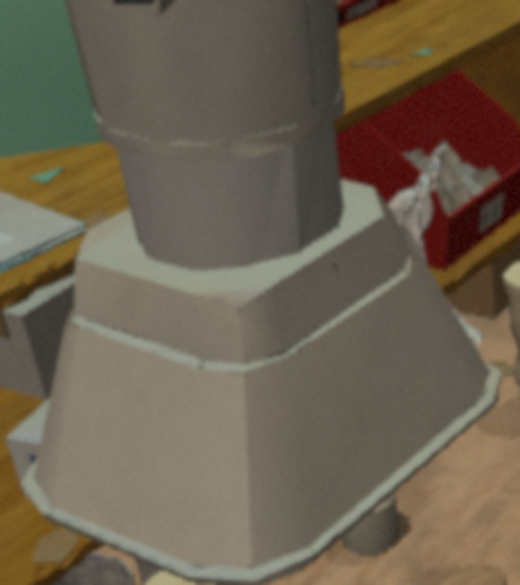

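Request:
arm_command(fingers=[1,1,1,1,1,1,1,1], dp=[[0.029,0.04,0],[0.029,0.04,0],[0.029,0.04,0],[0.029,0.04,0],[0.029,0.04,0],[0.029,0.04,0],[0.029,0.04,0],[0.029,0.04,0]], roll=[0,0,0,0,0,0,0,0])

```text
t: 1.3
eef_pos: [0.383, -0.247, 0.3422]
ee_rot: [3.128, -0.001, -2.92]
force: [1.0, -0.3, -0.3]
width: 0.0013
```

Request:
arm_command(fingers=[1,1,1,1,1,1,1,1], dp=[[0.029,0.037,-0.01],[0.029,0.037,-0.02],[0.029,0.037,-0.02],[0.029,0.037,-0.02],[0.029,0.037,-0.02],[0.02,0.03,-0.02],[0,0,-0.02],[0,0,0]], roll=[0,0,0,0,0,0,0,0])

```text
t: 2.1
eef_pos: [0.5472, -0.0249, 0.2113]
ee_rot: [3.129, 0.0, -2.912]
force: [-0.3, 0.4, -0.7]
width: -0.0
```

```bash
python3 - <<'E'
from h import *
import cv2
for n in("scene","top"): cv2.imwrite(f"pics/{n}1.png",grab_frame(n))
s=get_state();print(s["eef_pos"],s["ee_rot"],s["force"])
for z in(.40,.43):print(plane("top",(176,190),z),plane("top",(162,246),z))
E
```

```text
[ 0.54864503 -0.02569653  0.21444888] [ 3.13037203  0.00512305 -2.91316212] [0.87995063 0.26528451 1.24410445]
[0.56316924 0.21031189 0.4       ] [0.47129185 0.23286224 0.4       ]
[0.55956858 0.20015289 0.43      ] [0.47167359 0.2217258  0.43      ]
```

View pics/scene1.png

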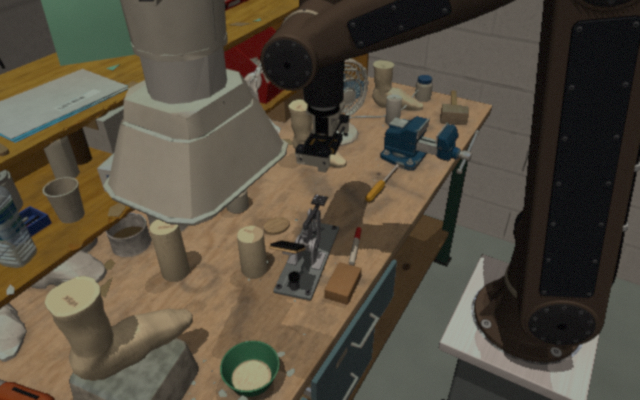

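View pics/top1.png

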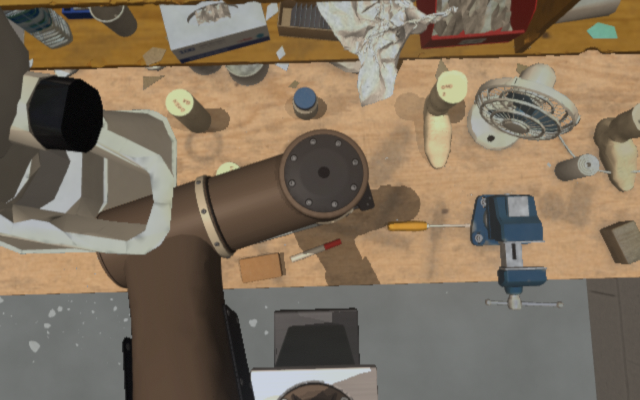

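```bash
python3 - <<'E'
from h import *
import cv2
s=get_state();print(s["q"].round(3))
a=cv2.imread("pics/top1.png")[100:300,60:380];cv2.imwrite("pics/t1z.png",cv2.resize(a,None,fx=2.5,fy=2.5,interpolation=2))
c=calibration("wrist");print(c["hand_eye"].round(3),c["fx"])
for n in("top","scene"):
    c=calibration(n);print(-c["R"].T@c["t"])
E
```

```text
[ 0.302  0.16  -0.282 -0.012 -1.123 -1.639]
[[ 0.    -0.959 -0.284  0.077]
 [ 1.     0.    -0.    -0.001]
 [ 0.    -0.284  0.959 -0.158]
 [ 0.     0.     0.     1.   ]] 318.3337802878941
[ 0.48009881 -0.02406508  1.092126  ]
[0.01251038 0.88727768 0.93935699]
```

View pics/t1z.png

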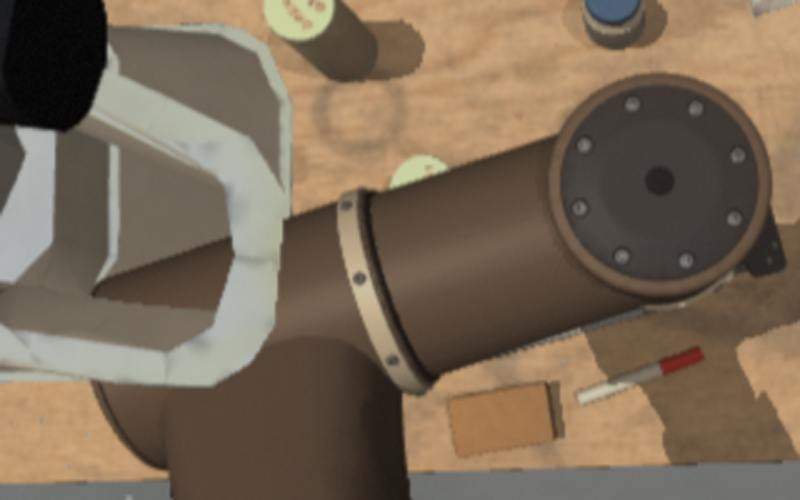

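```bash
python3 - <<'E'
from h import *
print("wrist",tri(ray("top",(325,170)),ray("scene",(290,62))))
for v in(-60,-30,0):print("elbow",tri(ray("top",(160,235)),ray("scene",(560,v))))
for z in(.5,.6,.7,.8):print(z,plane("top",(160,235),z).round(3),plane("top",(100,215),z).round(3),plane("top",(165,240),z).round(3))
# shoulder ledge corners: scene sh (240,300) near corner ; (390,235) right corner
for t in((165,240),(170,180)):
  for s in((385,235),(375,185),(410,262)):print(t,s,tri(ray("top",t),ray("scene",(95+s[0]/2.6,s[1]/2.6))))
E
```

```text
wrist (array([ 0.59963761, -0.02361276,  0.47872055]), np.float64(0.051299109747289046))
elbow (array([0.3038316 , 0.06341766, 0.79129681]), np.float64(0.3635338082765187))
elbow (array([0.29807965, 0.07841262, 0.75658495]), np.float64(0.37543182392429203))
elbow (array([0.2922281 , 0.09381465, 0.72143567]), np.float64(0.3875628297810431))
0.5 [0.488 0.199 0.5  ] [0.519 0.284 0.5  ] [0.481 0.192 0.5  ]
0.6 [0.487 0.161 0.6  ] [0.512 0.232 0.6  ] [0.481 0.155 0.6  ]
0.7 [0.485 0.123 0.7  ] [0.506 0.18  0.7  ] [0.481 0.119 0.7  ]
0.8 [0.484 0.086 0.8  ] [0.499 0.128 0.8  ] [0.48  0.082 0.8  ]
(165, 240) (385, 235) (array([0.51855463, 0.21157989, 0.5251288 ]), np.float64(0.0932606490714616))
(165, 240) (375, 185) (array([0.52231188, 0.2037991 , 0.55659903]), np.float64(0.10347187975188785))
(165, 240) (410, 262) (array([0.51139077, 0.21131762, 0.50789142]), np.float64(0.07443116913509769))
(170, 180) (385, 235) (array([0.57708153, 0.19145373, 0.50622689]), np.float64(0.02850495132780407))
(170, 180) (375, 185) (array([0.57822279, 0.18428462, 0.53949118]), np.float64(0.04278529321970851))
(170, 180) (410, 262) (array([0.5703262 , 0.19090063, 0.48917027]), np.float64(0.00690682499232087))
```

```bash
python3 - <<'E'
from h import *
for t in((150,232),(130,228),(115,235),(100,235)):print("capL",t,tri(ray("top",t),ray("scene",(290,62))))
E
```

```text
capL (150, 232) (array([0.49117832, 0.18111818, 0.57953213]), np.float64(0.0005187382628374634))
capL (130, 228) (array([0.48954785, 0.1973384 , 0.58777974]), np.float64(0.015514181199164263))
capL (115, 235) (array([0.48095534, 0.21126174, 0.5948992 ]), np.float64(0.016983105748802768))
capL (100, 235) (array([0.47772046, 0.22318715, 0.60120206]), np.float64(0.025401294178224326))
```

```bash
python3 - <<'E'
from h import *
for t in((175,213.6),(168,238),(146,254.6),(100,253)):
    print(t)
    for z in(.3,.35,.4,.45,.5,.55):
        X=plane("top",t,z);print("  ",z,X[:2].round(3),np.round(proj("scene",X),1))
import cv2
a=cv2.imread("pics/scene0.png");print(a.shape)
cv2.imwrite("pics/s0z.png",cv2.resize(a[100:230,90:300],None,fx=3.8,fy=3.8,interpolation=2))
E
```

```text
(175, 213.6)
   0.3 [0.53  0.246] [262.9 201.9]
   0.35 [0.527 0.229] [267.2 177.8]
   0.4 [0.524 0.212] [271.7 152.8]
   0.45 [0.521 0.195] [276.4 126.7]
   0.5 [0.518 0.178] [281.2  99.5]
   0.55 [0.514 0.161] [286.3  71.1]
(168, 238)
   0.3 [0.485 0.259] [278.1 212.5]
   0.35 [0.484 0.241] [281.8 187.4]
   0.4 [0.484 0.223] [285.7 161.2]
   0.45 [0.484 0.205] [289.7 134.1]
   0.5 [0.484 0.187] [293.9 105.8]
   0.55 [0.483 0.17 ] [298.2  76.4]
(146, 254.6)
   0.3 [0.455 0.3  ] [279.  229.5]
   0.35 [0.456 0.279] [282.8 202.5]
   0.4 [0.458 0.259] [286.8 174.7]
   0.45 [0.46  0.239] [290.9 145.8]
   0.5 [0.461 0.218] [295.1 115.9]
   0.55 [0.463 0.198] [299.5  84.9]
(100, 253)
   0.3 [0.46  0.386] [249.3 256.4]
   0.35 [0.461 0.36 ] [254.8 226.5]
   0.4 [0.463 0.334] [260.5 195.8]
   0.45 [0.464 0.308] [266.4 164.2]
   0.5 [0.465 0.283] [272.4 131.7]
   0.55 [0.467 0.257] [278.6  98.2]
(400, 640, 3)
```

View pics/s0z.png

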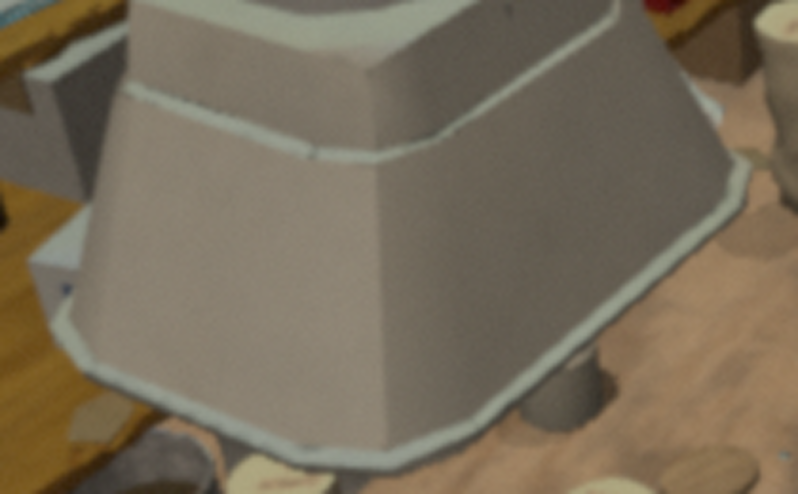

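The hood rim is at about z 0.43–0.44, for y > 0.2 and x > 0.46. The wrist's sideways cylinder sits about 0.36 above the TCP, so it would come close to the hood. I'll open the gripper and press with one finger, which keeps the wrist about 55 mm away from the hood.

Request:
arm_command(fingers=[-1,-1,-1,-1,-1,-1,-1,-1], dp=[[0.012,-0.028,0],[0.011,-0.028,0],[0,0,0],[0,0,-0.02],[0,0,-0.03],[0,0,-0.02],[0,0,0],[0,0,0]], roll=[-0.02,0,0,0,0,0,0,0])

```text
t: 3.0
eef_pos: [0.5753, -0.0889, 0.1577]
ee_rot: [3.134, 0.025, -2.94]
force: [0.2, -0.4, 0.1]
width: 0.0588
```

```bash
python3 - <<'E'
from h import *
import cv2
s=get_state();print(s["t"],s["eef_pos"],s["ee_rot"],s["force"],s["width"])
cv2.imwrite("pics/w2.png",grab_frame("wrist"))
a=grab_frame("scene");cv2.imwrite("pics/s2.png",cv2.resize(a[0:320,200:440],None,fx=2.2,fy=1.85)) 
E
```

```text
3.0 [ 0.57533943 -0.08890924  0.15773335] [ 3.13388166  0.02549997 -2.94008319] [ 0.1841441  -0.36357732  0.09971048] 0.05875278549361635
```

View pics/w2.png

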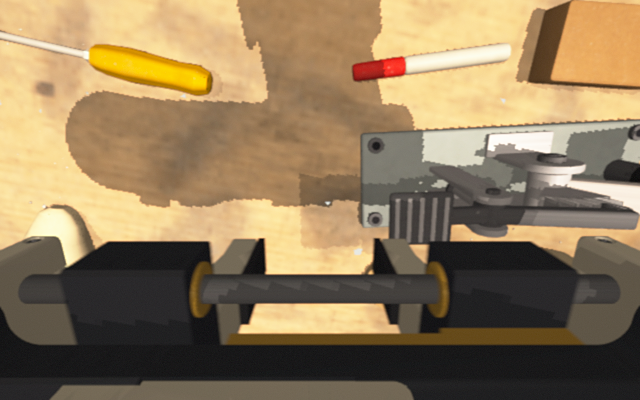

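View pics/s2.png

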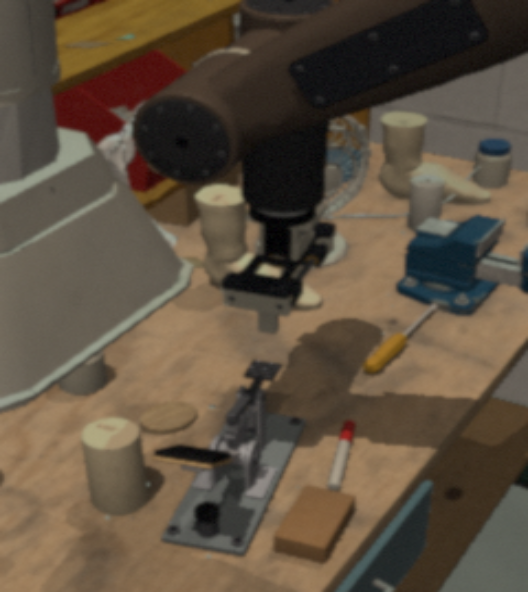

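Request:
arm_command(fingers=[-1,-1,-1,-1,-1,-1], dp=[[-0.004,0.007,0],[0,0,0],[0,0,0],[0,0,-0.02],[0,0,0],[0,0,0]], roll=[0.04,0,0,0,0,0])

```text
t: 3.7
eef_pos: [0.5735, -0.0803, 0.1427]
ee_rot: [3.135, 0.034, -2.894]
force: [-0.4, 0.5, -0.2]
width: 0.0879
```

```bash
python3 - <<'E'
from h import *
import cv2
s=get_state();print(s["t"],s["eef_pos"],s["ee_rot"],s["force"],s["width"])
y=s["ee_rot"][2];o=np.array([.5279,.0925]);yv=np.array([-.2433,.97]);xv=np.array([.97,.2433])
f=s["eef_pos"][:2]+.0545*np.array([np.sin(y),-np.cos(y)])-o;print("finger fixture x,y",f@xv,f@yv)
cv2.imwrite("pics/w3.png",grab_frame("wrist"))
E
```

```text
3.7 [ 0.5735443  -0.08031946  0.14274698] [ 3.13505191  0.03357091 -2.89445608] [-0.40270979  0.47004251 -0.17705052] 0.08787922350051837
finger fixture x,y 0.002152678406397976 -0.12423760431544441
```

View pics/w3.png

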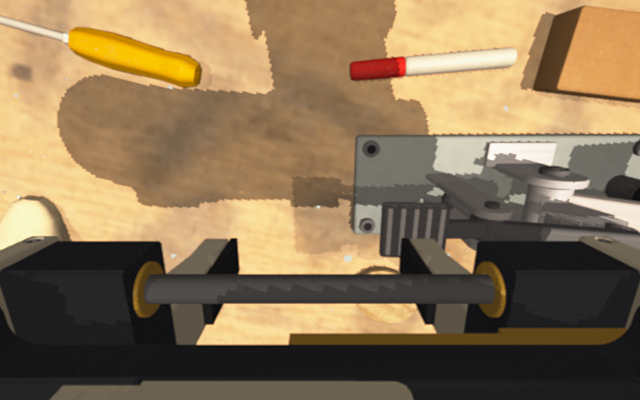

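The finger is over the tab. Lowering to contact, then pressing.

Request:
arm_command(fingers=[-1,-1,-1,-1,-1], dp=[[0,0,-0.01],[0,0,-0.01],[0,0,-0.008],[0,0,-0.008],[0,0,0]], roll=[0,0,0,0,0])

```text
t: 4.25
eef_pos: [0.5737, -0.0805, 0.1045]
ee_rot: [3.135, 0.034, -2.895]
force: [0.2, -0.2, 1.3]
width: 0.0876
```

Request:
arm_command(fingers=[-1,-1,-1], dp=[[0,0,-0.005],[0,0,-0.004],[0,0,0]], roll=[0,0,0])

```text
t: 4.55
eef_pos: [0.574, -0.0804, 0.0951]
ee_rot: [3.135, 0.034, -2.894]
force: [-1.6, 0.7, 4.9]
width: 0.0877
```

```bash
python3 - <<'E'
from h import *
import cv2
s=get_state();print(s["t"],s["eef_pos"],s["force"])
a=grab_frame("scene");cv2.imwrite("pics/s4.png",cv2.resize(a[60:280,220:380],None,fx=3.6,fy=2.7)) 
E
```

```text
4.55 [ 0.57398155 -0.08040831  0.09511033] [-1.63027977  0.70615798  4.85048403]
```

View pics/s4.png

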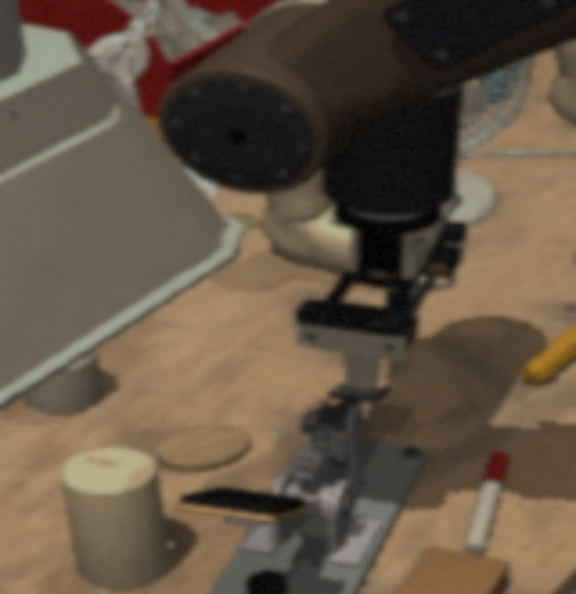

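Pressed to 23 mm with about 5 N and rising, so that looks like the end stop. Lifting off to check that the pawl stays out.

Request:
arm_command(fingers=[-1,-1,-1,-1,-1,-1], dp=[[0,0,0.02],[0,0,0.04],[0,0,0.04],[-0.01,-0.04,0.03],[-0.03,-0.03,0],[0,0,0]], roll=[0,0,0,0,0,0])

```text
t: 5.2
eef_pos: [0.5325, -0.1505, 0.2281]
ee_rot: [3.137, 0.033, -2.891]
force: [1.3, -0.3, -0.5]
width: 0.0875
```

```bash
python3 - <<'E'
from h import *
import cv2
s=get_state();print(s["t"],s["eef_pos"],s["ee_rot"],s["q"].round(3))
a=grab_frame("scene");cv2.imwrite("pics/s5.png",cv2.resize(a[180:310,225:375],None,fx=4.6,fy=4.6,interpolation=2))
a=grab_frame("top");cv2.imwrite("pics/t5.png",a[80:300,80:480])
E
```

```text
5.2 [ 0.53251327 -0.15045262  0.22809342] [ 3.13652653  0.03273115 -2.89126091] [ 0.071  0.142 -0.272 -0.012 -1.126 -1.386]
```

View pics/s5.png

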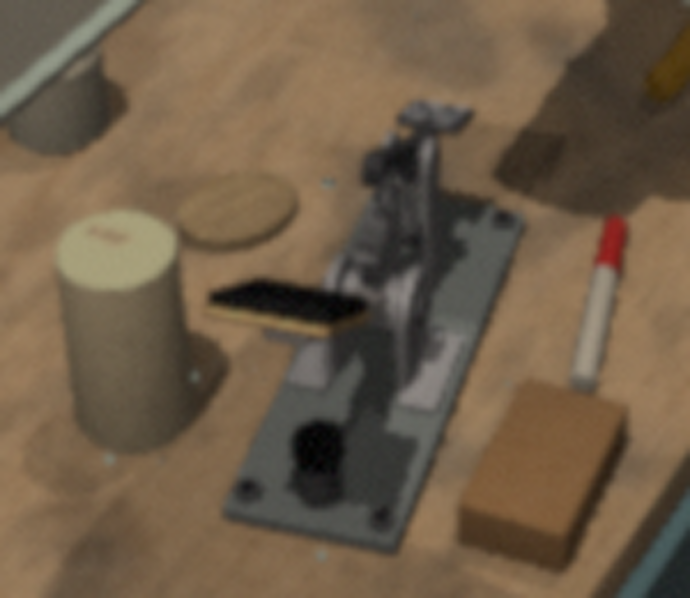

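View pics/t5.png

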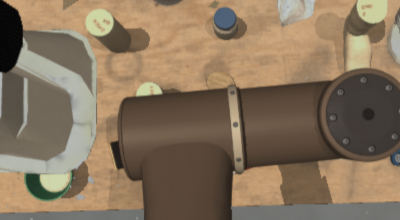

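The tab stays low after lift-off (zoomed row 115 against 92 before), so the pawl is out. Next I'll turn the jaws to about 45° and go to the pad from the robot side, clear of the hood.

Request:
arm_command(fingers=[-1,-1,-1,-1,-1,-1,-1,-1], dp=[[-0.014,0.016,0],[-0.014,0.016,0],[-0.014,0.016,0],[-0.014,0.016,0],[-0.014,0.016,0],[-0.014,0.016,0],[-0.014,0.016,0],[-0.014,0.016,0]], roll=[0.15,0.15,0.15,0.15,0.15,0.15,0.15,0.15])

```text
t: 6.1
eef_pos: [0.4217, -0.0138, 0.2225]
ee_rot: [3.132, 0.029, -1.684]
force: [-0.3, 0.8, -0.5]
width: 0.0876
```

Request:
arm_command(fingers=[-1,-1,-1,-1,-1,-1,-1,-1], dp=[[0,0.018,0],[0,0.018,0],[0,0.018,0],[0,0.018,0],[0,0.018,0],[0,0.018,0],[0,0,0],[0,0,0]], roll=[0.15,0.15,0.15,0.15,0.15,0.15,0,0])

```text
t: 6.9
eef_pos: [0.4199, 0.1058, 0.2193]
ee_rot: [3.128, 0.03, -0.778]
force: [0.1, 0.2, -1.9]
width: 0.0875
```

```bash
cat > fp.py <<'E'
from h import *
import cv2,sys
s=get_state();print(s["t"],s["eef_pos"].round(4),s["ee_rot"].round(3),s["force"].round(1),s["q"].round(2))
y=s["ee_rot"][2];o=np.array([.5279,.0925]);yv=np.array([-.2433,.97]);xv=np.array([.97,.2433])
j=np.array([np.sin(y),-np.cos(y)]); j*=np.sign(j[1]); print("jaw",j)
f=s["eef_pos"][:2]+.0545*j-o;print("finger fixture x,y",f@xv,f@yv)
k=sys.argv[1]
a=grab_frame("scene");cv2.imwrite(f"pics/s{k}.png",cv2.resize(a[20:310,180:440],None,fx=2.2,fy=2))
cv2.imwrite(f"pics/t{k}.png",grab_frame("top")[80:300,60:480])
E
python3 fp.py 6
```

```text
6.9 [0.4199 0.1058 0.2193] [ 3.128  0.03  -0.778] [ 0.1  0.2 -1.9] [ 0.68 -0.03 -0.47 -0.03 -1.15  0.13]
jaw [0.70157601 0.71259463]
finger fixture x,y -0.0549599610771548 0.06750296841047412
```

View pics/s6.png

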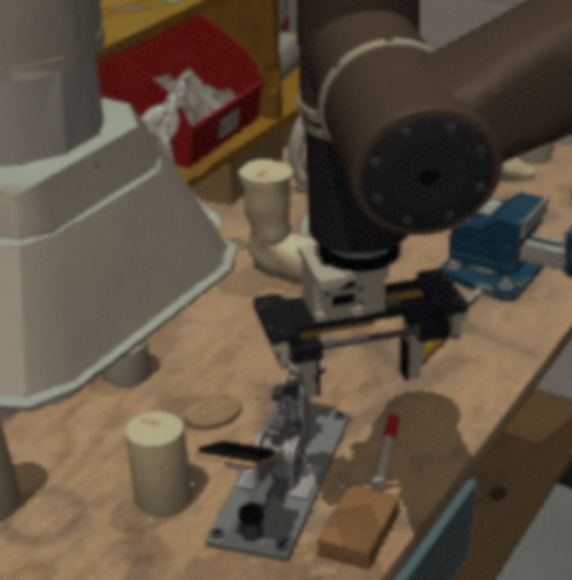

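View pics/t6.png

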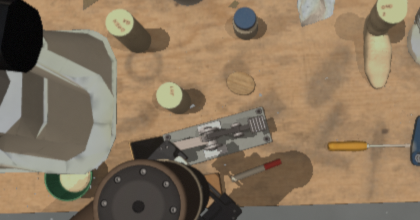

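Request:
arm_command(fingers=[-1,-1,-1,-1,-1], dp=[[0.012,0.02,0],[0.011,0.02,0],[0,0,-0.015],[0,0,-0.01],[0,0,0]], roll=[0,0,0,0,0])

```text
t: 7.5
eef_pos: [0.4449, 0.146, 0.1937]
ee_rot: [3.129, 0.03, -0.787]
force: [-0.4, 0.1, 0.0]
width: 0.0875
```

```bash
python3 fp.py 7
```

```text
7.5 [0.4449 0.146  0.1937] [ 3.129  0.03  -0.787] [-0.4  0.1  0. ] [ 0.71  0.06 -0.44 -0.03 -1.09  0.09]
jaw [0.7085413  0.70566934]
finger fixture x,y -0.020664817093392338 0.10004327539879476
```

View pics/s7.png

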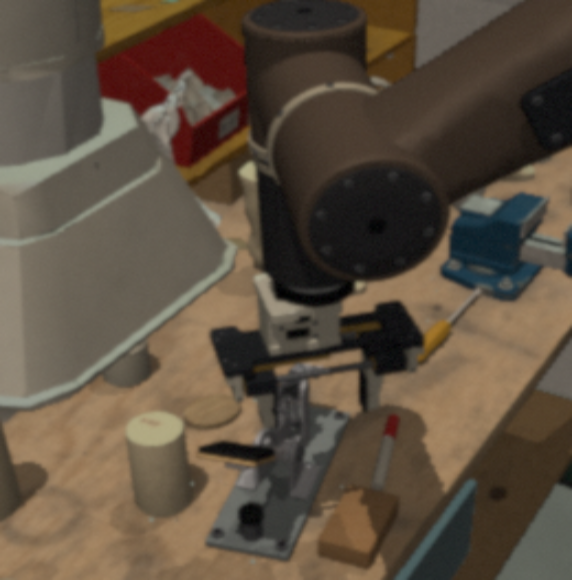

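```bash
python3 - <<'E'
from h import *
import cv2
u,v=proj("scene",np.array([.4835,.1845,.194]));print((u-180)*2.2,(v-20)*2)
a=grab_frame("scene");cv2.imwrite("pics/s8.png",cv2.resize(a[180:270,240:360],None,fx=6,fy=6,interpolation=2))
cv2.imwrite("pics/w8.png",grab_frame("wrist"))
E
```

```text
265.260464035944 422.851624145278
```

View pics/s8.png

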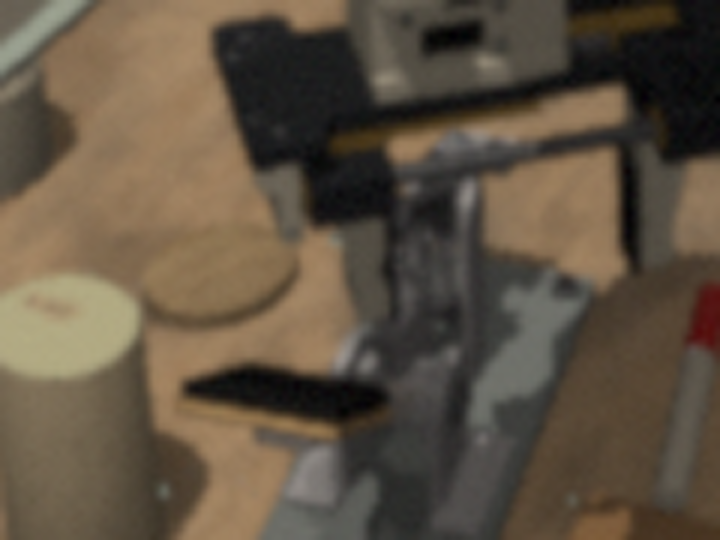

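View pics/w8.png

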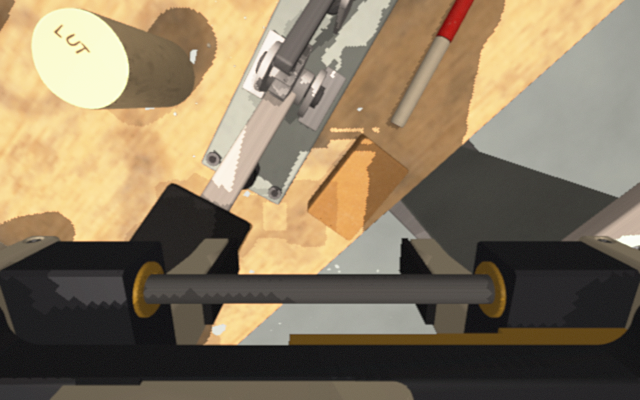

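Request:
arm_command(fingers=[-1,-1,-1,-1], dp=[[-0.002,0.009,-0.01],[0,0,-0.01],[0,0,-0.01],[0,0.001,-0.01]], roll=[0,0,0,0])

```text
t: 8.1
eef_pos: [0.4455, 0.1585, 0.1563]
ee_rot: [3.14, 0.028, -0.786]
force: [-0.4, 1.9, 6.4]
width: 0.0877
```

```bash
python3 fp.py 9; python3 - <<'E'
import cv2
from h import *
a=grab_frame("scene");cv2.imwrite("pics/s9b.png",cv2.resize(a[150:290,220:360],None,fx=4.2,fy=4.2,interpolation=2))
E
```

```text
8.1 [0.4455 0.1585 0.1563] [ 3.14   0.028 -0.786] [-0.4  1.9  6.4] [ 0.74  0.09 -0.5  -0.03 -0.98  0.07]
jaw [0.7075318  0.70668151]
finger fixture x,y -0.017128985929094367 0.11200454007935753
```

View pics/s9b.png

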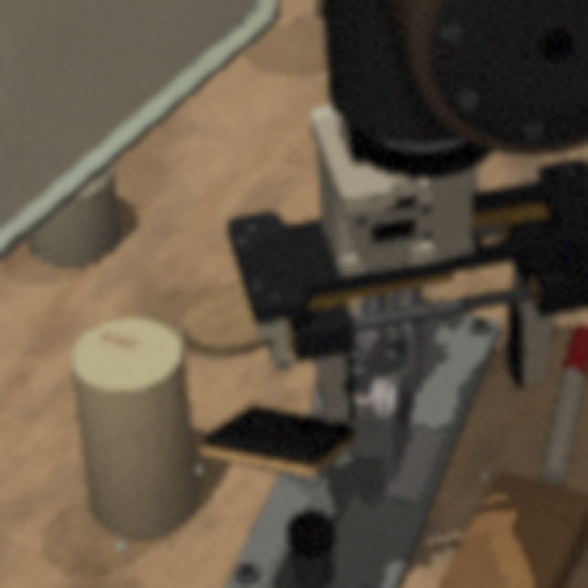

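The pad is moving down with about 6 N of force. Following the arc.

Request:
arm_command(fingers=[-1,-1,-1,-1], dp=[[-0.001,0.003,-0.01],[-0.002,0.003,-0.01],[-0.001,0.002,-0.01],[-0.001,0.002,-0.01]], roll=[0,0,0,0])

```text
t: 8.65
eef_pos: [0.4428, 0.1709, 0.1174]
ee_rot: [-3.136, 0.026, -0.785]
force: [-1.3, 1.4, 5.0]
width: 0.0877
```

```bash
python3 fp.py 10
```

```text
8.65 [0.4428 0.1709 0.1174] [-3.136  0.026 -0.785] [-1.3  1.4  5. ] [ 0.76  0.14 -0.55 -0.03 -0.88  0.05]
jaw [0.70687321 0.70734028]
finger fixture x,y -0.016728345806475736 0.12479592114547601
```

View pics/s10.png

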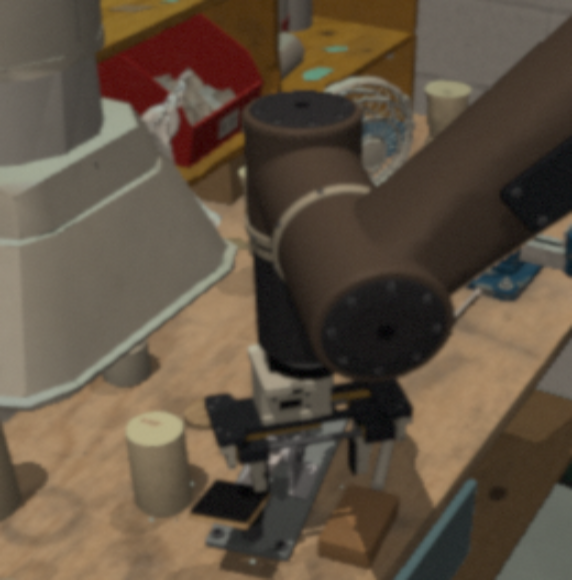

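Request:
arm_command(fingers=[-1,-1,-1,-1], dp=[[-0.002,0.001,-0.01],[-0.002,0.001,-0.01],[-0.002,0.001,-0.01],[-0.001,0,-0.007]], roll=[0,0,0,0])

```text
t: 9.15
eef_pos: [0.4378, 0.1759, 0.08]
ee_rot: [-3.13, 0.025, -0.784]
force: [0.7, 2.5, 5.5]
width: 0.0876
```

```bash
python3 fp.py 11
```

```text
9.15 [0.4378 0.1759 0.08  ] [-3.13   0.025 -0.784] [0.7 2.5 5.5] [ 0.78  0.18 -0.6  -0.04 -0.77  0.03]
jaw [0.70602192 0.70818998]
finger fixture x,y -0.020379827375891287 0.13087594589718926
```

View pics/s11.png

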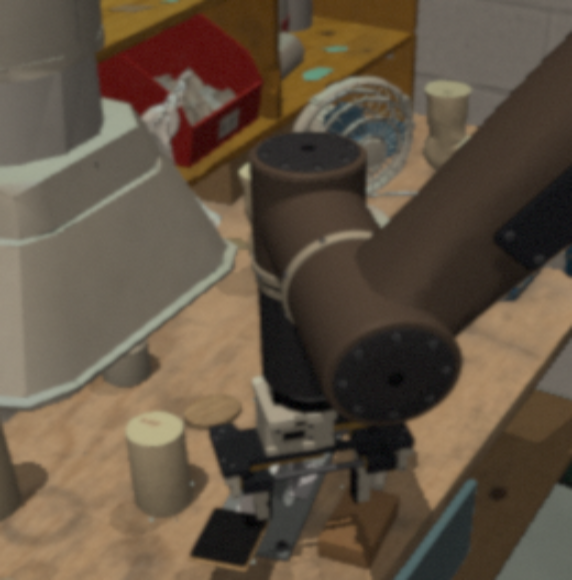

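Request:
arm_command(fingers=[-1,-1,-1], dp=[[0,0,-0.004],[0,0,-0.004],[0,0,-0.003]], roll=[0,0,0])

```text
t: 9.55
eef_pos: [0.4379, 0.1748, 0.077]
ee_rot: [-3.13, 0.023, -0.778]
force: [-21.0, -4.8, 43.3]
width: 0.0874
```

The force jumped to 43 N at z=0.077, so the arm is on its stop. Backing off at once.

Request:
arm_command(fingers=[-1,-1,-1,-1,-1,-1], dp=[[0,0,0.01],[0,0,0.03],[0,0,0.03],[-0.01,-0.03,0.03],[-0.01,-0.04,0.03],[0,-0.04,0.02]], roll=[0,0,0,0,0,0])

```text
t: 10.15
eef_pos: [0.4131, 0.0613, 0.2298]
ee_rot: [-3.14, 0.024, -0.774]
force: [1.7, 0.5, -0.8]
width: 0.0876
```

Request:
arm_command(fingers=[-1,-1,-1,-1,-1,-1], dp=[[0.01,-0.05,0],[0.01,-0.05,0],[0.01,-0.05,0],[0.01,-0.05,0],[0,-0.03,0],[0,0,0]], roll=[0,0,0,0,0,0])

```text
t: 10.75
eef_pos: [0.4483, -0.1723, 0.2335]
ee_rot: [-3.136, 0.023, -0.775]
force: [-0.0, 1.5, 0.4]
width: 0.0875
```

```bash
python3 fp.py 12; python3 - <<'E'
import cv2
from h import *
a=grab_frame("scene");cv2.imwrite("pics/s12.png",a);cv2.imwrite("pics/s12b.png",cv2.resize(a[180:310,225:375],None,fx=4.6,fy=4.6,interpolation=2))
a=grab_frame("top");cv2.imwrite("pics/t12f.png",a);cv2.imwrite("pics/t12b.png",cv2.resize(a[160:290,170:360],None,fx=4,fy=4,interpolation=2))
o=np.array([.5279,.0925,0]);yv=np.array([-.2433,.97,0]);xv=np.array([.97,.2433,0])
for n in("top","scene"):
  for dx in(-.03,.03):
    for dy in(-.038,.038):
      u,v=proj(n,o+yv*(.166+dy)+xv*dx+[0,0,.079])
      print(n,dx,dy,np.round(((u-170)*4,(v-160)*4) if n=="top" else ((u-225)*4.6,(v-180)*4.6)))
E
```

```text
10.75 [ 0.4483 -0.1723  0.2335] [-3.136  0.023 -0.775] [-0.   1.5  0.4] [ 0.03  0.04 -0.37 -0.02 -1.17  0.78]
jaw [0.69952226 0.71461081]
finger fixture x,y -0.09516551675249416 -0.20904179205253456
top -0.03 -0.038 [206. 337.]
top -0.03 0.038 [ 83. 371.]
top 0.03 -0.038 [181. 240.]
top 0.03 0.038 [ 59. 274.]
scene -0.03 -0.038 [356. 450.]
scene -0.03 0.038 [307. 564.]
scene 0.03 -0.038 [242. 427.]
scene 0.03 0.038 [188. 538.]
```

View pics/s12b.png

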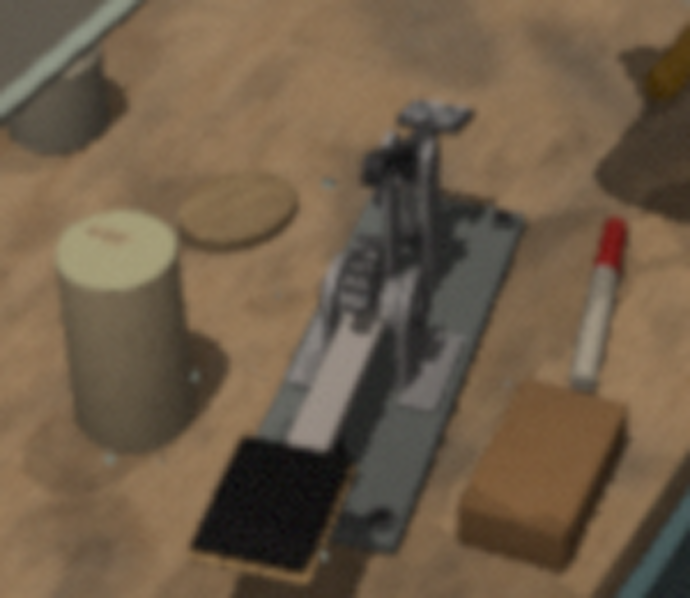

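View pics/t12b.png

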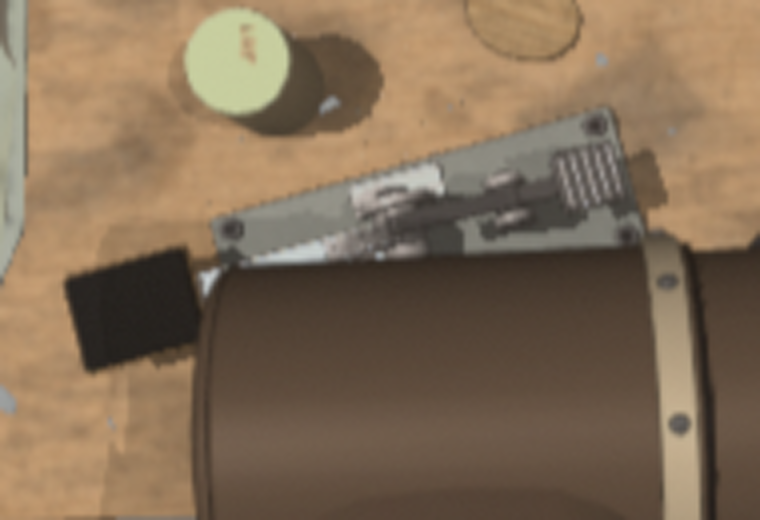

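```bash
python3 - <<'E'
from h import *
import cv2
o=np.array([.5279,.0925,0]);yv=np.array([-.2433,.97,0]);xv=np.array([.97,.2433,0])
for x in(-.048,.048):
    u,v=proj("scene",o+yv*.123+xv*x+[0,0,.012]);print("plate",round((u-225)*4.6),round((v-180)*4.6))
for a in(0,.02,.04,.08):
    y=.166*np.cos(a)-.019*np.sin(a);z=.06+.166*np.sin(a)+.019*np.cos(a)
    u,v=proj("scene",o+yv*y+[0,0,z]);print(a,(u-225)*4.6,(v-180)*4.6)
im=cv2.imread("pics/s12.png")
m=(im.max(2)<45).astype(np.uint8);n,l,st,c=cv2.connectedComponentsWithStats(m)
for i in range(1,n):
    if st[i,4]>150 and 225<c[i,0]<330 and c[i,1]>250:print(st[i],(c[i]-[225,180])*4.6)
a,b=cv2.imread("pics/scene0.png"),im
d=cv2.absdiff(a,b).max(2);cv2.imwrite("pics/diff.png",np.hstack([d*3])[:,:])
E
```

```text
plate 397 541
plate 221 503
0 273.4312157706574 493.359042009642
0.02 273.34546270457764 488.07187233118253
0.04 273.3059204150409 482.683341926721
0.08 273.3663340302673 471.61230191357475
[268 253  43  51 755] [287.86251656 484.74860927]
[236 382  37  18 162] [140.95308642 977.04567901]
```

View pics/s12.png

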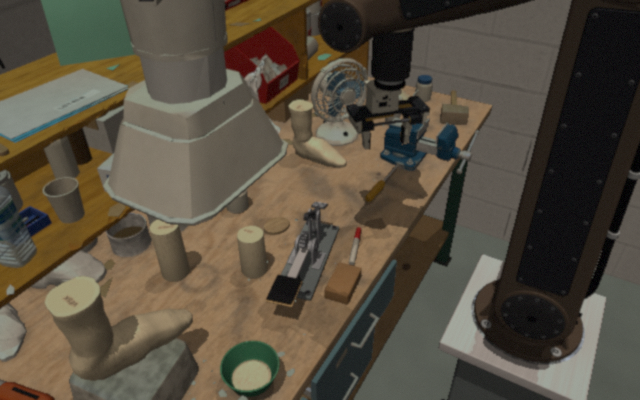

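The pad centre is at zoomed row 504. A flat arm predicts 493, plus the roughly 10 px bias also seen on the plate, so the two agree. The tab is still down and the loose items haven't moved. Handing in.

```bash
python3 -c "
from station import *
print(get_state()['t']);print(job_done())"
```

```text
10.95
the job is handed in; nothing more can be done
None
```

The cast rest is folded flat with its pawl left free, and I handed the job in at about 11 s of the 40 s allowed. I pressed the tab with one open finger to its end stop (about 5 N). A picture after lift-off showed the pawl staying out. I then pushed the pad down its arc with about 5–6 N and finished firmly on the stop. A low hood hangs over the pad, so I worked with the wrist offset to keep clear of it.

**Last checks:**
- **Arm down:** the pad's centre in the scene camera fits 0 rad to about 0.01 rad, after correcting a roughly 2-pixel camera bias that the base plate also shows. My dark-colour mask gave an off-centre point about 4 px away. It probably took in neighbouring dark areas, so I used the pad corners instead.
- **Pawl and loose items:** the tab was still low. The casts and tools looked unmoved by eye in the views before and after. I did not measure them, and the screwdriver was partly hidden behind the gripper in the last view.
- **Peak force:** the wrist read about 43 N up and 21 N sideways for a moment as the arm met its stop. I think this was the finger on the pad, which is within the 120 N wrist limit. I didn't confirm that the gripper body was not touching anything then, and its limit is 40 N.

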